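# Warm the lino blocks

## Robot

A 6-joint arm with a two-finger parallel gripper is mounted at the origin on the work surface. World frame = base frame: x ahead of the robot, y to its left, z up, the work surface at z = 0. Lengths are in m, angles in rad, forces in N, time in s.
With the tool pointing down it reaches from about 0.275 to 0.75 m from the base axis. Payload 10.2 kg.
Tool frame: the origin (TCP) lies midway between the tips of the shut fingers; the grasp point (between the pads) lies 19 mm behind it (env.hold_point_z is the distance from the TCP to the grasp point, in m); z points along the fingers, y is the line along which they close (so a half turn about z gives the same grasp; the last joint's range is limited). The gripper opens to 85 mm and grips with 20 to 120 N. Pads are 22 mm wide; open, the fingers measure 114 mm over their backs; the gripper's body (76 mm by 85 mm) begins 54 mm behind the grasp point. The pads swing forward as they close: fully open they stand 13 mm farther back than shut.
Start: joints at [-1.37, 0.313, 1.498, -0, 1.331, -0.223], TCP at [0.216, -0.479, 0.231] pointing down, gripper open.
Joint ranges: [-2.94, 2.94], [-0.97, 2.17], [0.19, 2.56], [-1.23, 4.37], [0.02, 3.11], [-2.88, 2.88]. Speed limits (rad/s): [2.39, 2.39, 3.01, 3.14, 3.14, 3.14].

## Interface

Orientations are given as a unit quaternion [x, y, z, w].
In Python, from bench import env, kinematics, monitor, eyes, job gives the robot as it stands. The module is installed in compiled form; this text tells all that it offers. Calls block until the motion is done:
- env.reach(position, orientation): joint-space move of the TCP to a pose.
- env.movel(position, velocity=0.15, frame=None, guard=None): straight line of the TCP; frame=None keeps the orientation; velocity is the mean speed in m/s. With guard (N) it stops when the force on the tool has changed by that much, and returns True; else False.
- env.set_joints(angles): joint-space move.
- env.release() and env.close_gripper(effort=None): open the fingers fully, or close them until they stop; effort is the grip in N (None keeps the last).
- env.hold(seconds).
- kinematics.ik(position, orientation): joint angles nearest the present ones, or None.
- monitor.sense(): the state.
- eyes.grab_frame(name): name is "side" or "top"; returns a dict with "frame" (400x640x3 uint8, red, green, blue), "mtx" (3x3 intrinsics, pixels), "view" (4x4, takes a point from world to camera coordinates). Camera axes: x right, y down, z forward; pixel columns grow to the right and rows downward; lengths in m; the calibration is good to about 2 mm. A picture is of the moment at which its call begins. There is no depth.
A pose or a line that the arm cannot do raises env.MotionError and nothing moves.
- job.hand_in(): hands the job in; it is judged then, once.
The state is a dict: "clock": time; "joints": joint angles; "qvel": joint speeds; "joint_efforts": joint torques, N m; "position": TCP position; "ee_rot": TCP orientation; "contact_force": force on the tool from outside, world axes, zero at the start; "ft_torque": the same for the moment, N m; "finger_gap": opening from 0.0 (shut) to 1.0 (fully open); "gripper_force": force on a finger pad.
Only numpy, scipy, OpenCV 4.12 (cv2) and the standard library are available. Lean on these libraries where they do the work, as an engineer would, in place of code of your own. Each camera call takes 0.05 s, during which the arm holds its last target. There are 200 camera calls.

## Task

Put any lino block that lies out on the bench onto the warming slab, then pick up the straightedge by its wooden ridge and, with it standing on the slab, push all the blocks together as one group towards the tall far fence until they all lie inside the dark strip. Once they are there, turn the timer dial to the seventh click from off. Finish with the straightedge hanging over the middle of the rail's bar, and leave the tin and the jar beside the fence where they are.

Things in the scene. Friction and masses are not known exactly. Their poses are not given: they have to be found in the camera images.
- slab: Fixed low metal warming slab, 320 x 212 mm (x, y). Origin: centre of its underside, on the bench. Deck 12 mm up, bounded by a near rim at x = -156 mm and side rims at y = +-100 mm (15 mm above the deck) and the tall far fence at x = +150 mm (24 mm above it). +x points to the fence. The dark strip is the deck from x = +10 mm to the fence, full width; the rest is pale.
- block1: Lino printing block: plain wood with a brown lino face, 62 mm (its x) x 42 mm (its y) x 24 mm high, about 60 g. Origin: centre of its underside, z up. Grasp it across the 42 mm. May be absent. Starts on the near, pale half of the slab.
- block2: Lino printing block like block1 (same size and look), starts on the pale half of the slab; may be absent.
- block3: Lino printing block like block1 (same size and look), starts on the pale half of the slab; may be absent.
- block4: Lino printing block like block1 (same size and look), starts out on the bench in front (robot side) of the timer box; always there.
- block5: Lino printing block like block1 (same size and look), starts out on the bench in front of the timer box; always there.
- straightedge: Straightedge: steel channel, open below, 170 mm long (its y), 40 wide (x), 46 high, about 0.35 kg, with a dark wooden ridge on top to grip (16 mm thick in x, 120 long in y, 46 to 80 mm above the foot). Origin: centre of its underside, z up. Groove between its 5 mm walls: 30 mm wide, 40 deep. The long flat walls push. Starts standing on the bench in front (robot side) of the rail.
- rail: Fixed steel rail: a square bar 14 x 14 mm, running along the rail's y, on two posts; 200 mm clear between the posts. The bar's top is 130 mm above the bench. Origin: on the bench below the middle of the bar. With the straightedge hanging over the bar, its origin is 90 mm above the bench.
- timer: Fixed grey timer box, 110 x 130 x 55 mm high, with the dial on its top centre and 12 white tick marks 30 degrees apart round it; the long, thick tick, on the box's +x side, is off. Origin: centre of its underside. It and the rail stand on either side of the slab and may be swapped.
- dial_grip (a point): On the dial's axis, 85 mm above the bench. The dial's grip is a black bar, 58 mm long, 14 thick, from 65 to 95 mm above the bench, to be pinched from above and turned; below it a disc of 30 mm radius. The point turns with the dial: its x axis lies along the bar, towards the end with the white pointer line.
- dial (a joint): Dial angle, rad: 0 is off (pointer at the long tick, hard stop), growing clockwise seen from above to 5.76. A detent (click) every pi/6 rad; the first click after off is at pi/6, the seventh at 3.665. Takes about 0.1 N m to turn; let go, it settles in the nearest click. Starts off or at the first or second click.
- tin: Bystander: ink tin, 90 mm across, 60 mm high, off a far corner of the slab; leave alone. Origin: centre of its underside.
- jar: Bystander: jar, 70 mm across, 100 mm high, off the other far corner; leave alone. Origin: centre of its underside.
There are look-alikes about, which are no part of the job. Of the things shaped like the timer, the grey one is meant. What is shaped like the block4 but blue is not meant.

How it is judged:
By the outcome, as a careful person would: the job done as asked, in the order asked, and still so for the second after the job is handed in, with the robot touching nothing.
Of block1, block2, block3 only 1 to 3 are there at a start; the rules pass over those that are not, and their reading is None.
At some moment in a run one of block1, block2, block3, block4, block5 may be knocked a few centimetres aside while the robot is not near it.
It also fails if it takes over 208 s, if anything falls off the work surface, if the arm or the gripper's body presses on something with over 40 N, if the wrist force passes 120 N, or if a joint passes its speed limit or range.

## Working session

There is one attempt and no reset: what is moved stays moved. The work goes in short steps, each a Python script; the robot and the scene stay as the last script left them, time stands still between calls to the robot, and variables do not carry over. Pictures are saved under pics/ and viewed, at most 14 in all, crops included, and the job is handed in when it is done.

```bash
mkdir -p pics; python3 - <<'E'
from bench import env, kinematics, monitor, eyes, job
import cv2,numpy as np
for n in("top","side"):
    f=eyes.grab_frame(n); cv2.imwrite(f"pics/{n}0.png",f["frame"][:,:,::-1])
    V=f["view"];print(n,f["mtx"].round(1).tolist(),(-V[:3,:3].T@V[:3,3]).round(3),V[:3,:3].round(3).tolist())
s=monitor.sense();print(s["clock"],s["ee_rot"],s["contact_force"],s["finger_gap"],env.hold_point_z)
E
```

```text
top [[488.1, 0.0, 319.0], [0.0, 488.1, 202.3], [0.0, 0.0, 1.0]] [ 0.444 -0.08   1.566] [[-0.012, -1.0, -0.02], [-0.999, 0.013, -0.041], [0.041, 0.02, -0.999]]
side [[507.7, 0.0, 316.8], [0.0, 507.7, 192.0], [0.0, 0.0, 1.0]] [ 0.033 -1.287  1.028] [[0.927, -0.374, -0.005], [-0.225, -0.547, -0.806], [0.299, 0.749, -0.592]]
0.1 [ 9.77626121e-01  2.10349293e-01  1.46827185e-05 -5.85173101e-04] [ 0.37306327 -0.19935218  0.64209047] 0.9986960359313527 0.0187
```

View pics/top0.png

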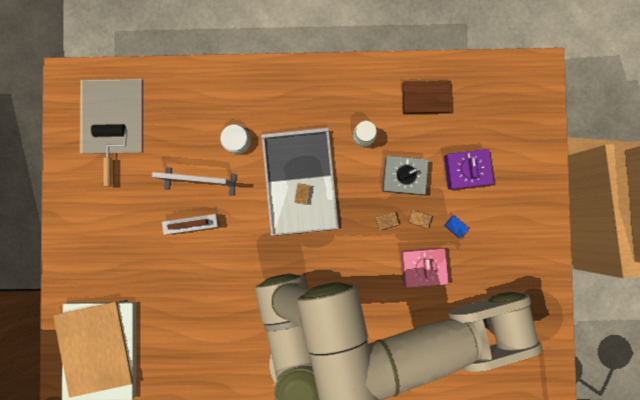

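View pics/side0.png

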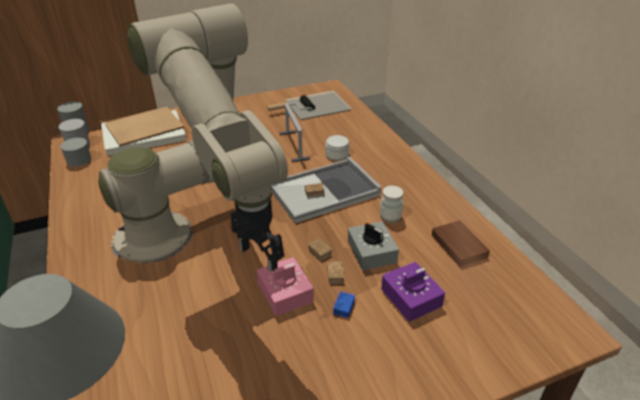

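The top view shows:
- slab at (300,180), with one block at (303,194)
- bench blocks at (387,220) and (420,218)
- straightedge at (190,224) and rail at (195,180)
- grey timer at (406,174)
- tin at (235,138) and jar at (365,132)

Possible mix-ups:
- Blocks: blue block at (457,226) is rejected. The brown ones at (387,220) and (420,218) are chosen.
- Timers: purple (469,169) and pink (425,267) are rejected. Grey (406,174) is chosen.
- The brown slab at (427,97) and the roller plate at (110,115) are clutter.

Next is one close crop to check these.

```bash
python3 - <<'E'
import cv2,numpy as np
a=cv2.imread("pics/top0.png")
c=lambda x0,y0,w,h,s:cv2.resize(a[y0:y0+h,x0:x0+w],None,fx=s,fy=s,interpolation=cv2.INTER_CUBIC)
out=np.vstack([np.hstack([c(365,150,80,85,5),c(258,120,80,85,5)])[:, :800],c(145,165,114,25,7)[:, :798].copy() if 0 else cv2.copyMakeBorder(c(147,164,110,0+75,2.3),0,0,0,800-253,cv2.BORDER_CONSTANT)])
out=out[:600];cv2.imwrite("pics/crop0.png",out);print(out.shape)
h=cv2.cvtColor(a,cv2.COLOR_BGR2HSV)
for n,p in dict(b4=(387,220),b5=(420,218),b1=(303,194),table=(350,240),table2=(402,230),slab=(290,220),dark=(290,145),ridge=(190,224),timer=(390,190),rail=(195,179),se=(170,230)).items(): print(n,h[p[1],p[0]],h[p[1]+2,p[0]-3])
E
```

```text
(597, 800, 3)
b4 [ 16 149 147] [ 16 146 141]
b5 [ 16 147 170] [ 16 144 166]
b1 [ 16 145 153] [ 15 145 146]
table [ 14 178 185] [ 13 178 178]
table2 [ 13 178 153] [ 14 176 162]
slab [ 28  20 202] [ 30  23 207]
dark [90  3 89] [ 0  0 90]
ridge [ 11 174 113] [ 10 142 104]
timer [ 43  23 134] [ 14 162 143]
rail [ 19  20 204] [ 12 106  94]
se [ 16  18 209] [ 18  18 210]
```

View pics/crop0.png

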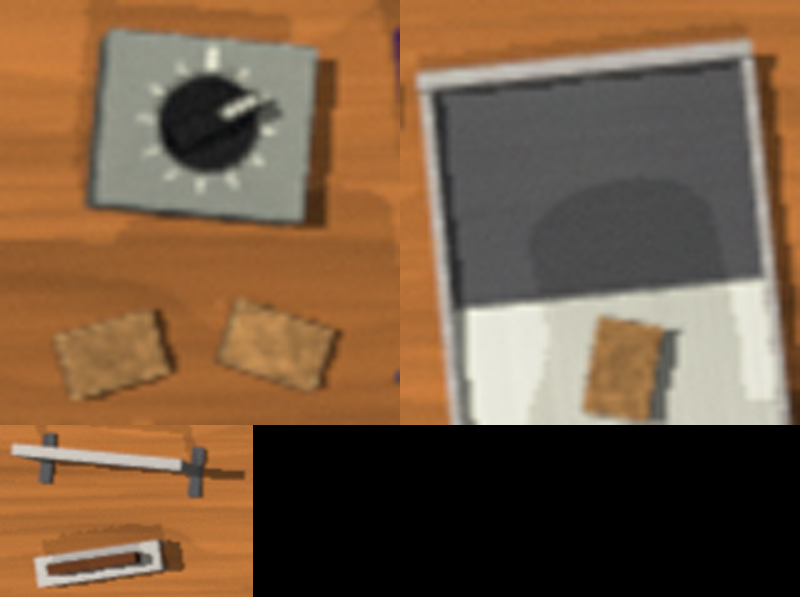

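The crop confirms the choices. The timer is grey, with its long tick up and its pointer about 60° clockwise, which is click 2. There are two brown lino blocks in front of it and one block on the pale half of the slab. The rail and straightedge are clear. Next I'll measure these.

```bash
cat > h.py <<'E'
import numpy as np,cv2
from bench import env, kinematics, monitor, eyes, job
from scipy.spatial.transform import Rotation as R
def cast(f,px,z):
    V=f["view"];Rt=V[:3,:3].T;c=-Rt@V[:3,3]
    px=np.atleast_2d(px).astype(float)
    d=(Rt@np.linalg.inv(f["mtx"])@np.c_[px,np.ones(len(px))].T).T
    return c+d*((np.asarray(z)-c[2])/d[:,2])[:,None]
def rect(P):  # world rectangle: centre, (long,short), yaw of the long axis
    (c,(w,h),a)=cv2.minAreaRect((P[:,:2]*1000).astype(np.float32)); a=np.radians(a)
    if w<h:w,h,a=h,w,a+np.pi/2
    a=(a+np.pi/2)%np.pi-np.pi/2
    return np.array(c)/1000,(round(w),round(h)),a
def hsvup(f,roi,s=4):
    x0,y0,x1,y1=roi
    u=cv2.resize(f["frame"][y0:y1,x0:x1],None,fx=s,fy=s,interpolation=cv2.INTER_CUBIC)
    return cv2.cvtColor(u,cv2.COLOR_RGB2HSV)
def conts(m,roi,s=4,amin=600):
    C,_=cv2.findContours(m,cv2.RETR_EXTERNAL,cv2.CHAIN_APPROX_NONE)
    return [(c[:,0]+.5)/s-.5+np.array(roi[:2]) for c in C if cv2.contourArea(c)>amin]
def blocks(f,roi,z,smin=100,smax=164,vmin=100,amin=1000):
    H=cv2.GaussianBlur(hsvup(f,roi),(0,0),2)
    m=cv2.inRange(H,(12,smin,vmin),(20,smax,225)); m=cv2.morphologyEx(m,cv2.MORPH_OPEN,np.ones((13,13)))
    return [rect(cast(f,c,z)) for c in conts(m,roi,amin=amin)]
def down(yaw): # tool down; closing line (tool y) along world direction yaw (mod pi)
    y=np.array([np.cos(yaw),np.sin(yaw),0]);z=np.array([0,0,-1.]);x=np.cross(y,z)
    return R.from_matrix(np.c_[x,y,z]).as_quat()
E
python3 - <<'E'
from h import *
f=eyes.grab_frame("top")
print("bench",blocks(f,(365,200,445,240),.024))
print("slab",blocks(f,(272,172,332,228),.036,smin=60))
roi=(250,115,350,245);H=hsvup(f,roi);m=cv2.inRange(H,(0,0,60),(180,70,255));m=cv2.morphologyEx(m,cv2.MORPH_CLOSE,np.ones((80,80)))
for c in conts(m,roi,amin=20000):
    b=cv2.boxPoints(cv2.minAreaRect(c.astype(np.float32)));print(b.round(1).tolist())
    z=np.where(b[:,1]<180,.036,.027);P=cast(f,b,z);print("slab",rect(P),P.round(4).tolist())
roi=(377,145,437,200);H=hsvup(f,roi);m=cv2.inRange(H,(0,0,0),(180,70,255));m=cv2.morphologyEx(m,cv2.MORPH_OPEN,np.ones((15,15)));m=cv2.morphologyEx(m,cv2.MORPH_CLOSE,np.ones((60,60)))
for c in conts(m,roi,amin=5000):print("timer",rect(cast(f,c,.055)))
m=cv2.inRange(H,(0,0,0),(180,255,70))
m=cv2.morphologyEx(m,cv2.MORPH_OPEN,np.ones((9,9)))
for c in conts(m,roi,amin=1500):print("disc",cv2.minEnclosingCircle(cast(f,c,.062)[:,:2].astype(np.float32)))
roi=(145,165,262,200);H=hsvup(f,roi);m=cv2.inRange(H,(0,0,150),(180,60,255))
for c in conts(m,roi):print("bar",rect(cast(f,c,.130)))
m=cv2.inRange(H,(0,0,0),(180,100,120))
for c in conts(m,roi,amin=300):print("feet",rect(cast(f,c,.0)),c.mean(0))
roi=(155,205,230,243);H=hsvup(f,roi);m=cv2.inRange(H,(0,0,150),(180,60,255));m=cv2.morphologyEx(m,cv2.MORPH_CLOSE,np.ones((40,40)))
for c in conts(m,roi):print("se",rect(cast(f,c,.046)))
m=cv2.inRange(H,(0,100,60),(12,255,135));m=cv2.morphologyEx(m,cv2.MORPH_OPEN,np.ones((9,9)))
for c in conts(m,roi):print("ridge",rect(cast(f,c,.080)),c.mean(0))
E
```

```text
bench [(array([ 0.44789526, -0.26280194]), (68, 46), np.float64(-1.3074657878165197)), (array([ 0.45204297, -0.36635666]), (70, 45), np.float64(1.2351642598827173))]
slab [(array([0.53620258, 0.00217087]), (63, 44), np.float64(-0.17818971169222042))]
[[249.3000030517578, 137.0], [326.5, 121.30000305175781], [348.70001220703125, 230.1999969482422], [271.3999938964844, 245.89999389648438]]
slab (array([0.56773462, 0.01250594]), (351, 249), np.float64(0.18733708747015454)) [[0.7169, 0.1676, 0.036], [0.7631, -0.0773, 0.036], [0.4189, -0.1425, 0.027], [0.3723, 0.1012, 0.027]]
timer (array([ 0.57774335, -0.30731802]), (157, 133), np.float64(1.483857832483423))
disc ((0.5891976356506348, -0.3208509087562561), 0.03048008121550083)
bar (array([0.58250269, 0.33408765]), (219, 15), np.float64(1.4632405714304113))
feet (array([0.569349  , 0.37745297]), (190, 35), np.float64(1.4613437349440028)) [184.72951977 181.10946328]
feet (array([0.57291205, 0.24363643]), (70, 44), np.float64(-0.10851023229916912)) [230.10515873 183.6984127 ]
feet (array([0.6198042 , 0.43687729]), (19, 18), np.float64(1.4853935443260173)) [168.37824675 170.28733766]
se (array([0.44405756, 0.35551907]), (170, 41), np.float64(-1.4395232660328712))
ridge (array([0.44431607, 0.35520291]), (116, 15), np.float64(-1.4331351248813413)) [186.4845679  224.00308642]
```

```bash
python3 - <<'E'
from h import *
f=eyes.grab_frame("top")
def big(roi,lo,hi):
    m=cv2.inRange(hsvup(f,roi),lo,hi); return max(conts(m,roi),key=lambda c:cv2.contourArea(c.astype(np.float32)))
c=big((250,115,350,245),(0,0,60),(180,75,255))
b=cv2.boxPoints(cv2.minAreaRect(c.astype(np.float32)));print(b.round(1).tolist())
z=np.where(b[:,1]<180,.036,.027);P=cast(f,b,z);print("slab",rect(P),P.round(4).tolist())
c=big((377,145,437,200),(0,0,60),(180,90,255));print("timer",rect(cast(f,c,.055)))
# dark/pale boundary
roi=(272,150,330,190);H=hsvup(f,roi)
for x in(280,290,315,322):
    col=H[:,(x-roi[0])*4,2].astype(float);r=np.argmax(np.diff(cv2.GaussianBlur(col.reshape(-1,1),(1,9),0)[:,0]));print(cast(f,[x,roi[1]+r/4],.012).round(4))
roi=(395,160,425,190);m=cv2.inRange(hsvup(f,roi),(0,0,130),(180,60,255));
for c in conts(m,roi,amin=40):print("white",c.mean(0),rect(cast(f,c,.08)))
E
```

```text
[[260.70001220703125, 133.8000030517578], [328.6000061035156, 127.19999694824219], [338.3999938964844, 228.8000030517578], [270.5, 235.39999389648438]]
slab (array([0.57511908, 0.01024147]), (323, 216), np.float64(0.08421043531458006)) [[0.7268, 0.1312, 0.036], [0.7442, -0.0837, 0.036], [0.4234, -0.1104, 0.027], [0.4054, 0.1038, 0.027]]
timer (array([ 0.58831274, -0.31862271]), (135, 112), np.float64(1.4680927177784815))
[[0.579  0.0738 0.012 ]]
[[0.5818 0.0418 0.012 ]]
[[ 0.5886 -0.0383  0.012 ]]
[[ 0.5907 -0.0607  0.012 ]]
white [409.5 174.5] (array([ 0.58665631, -0.32791122]), (91, 90), np.float64(-0.01870591033866198))
```

Measured poses (sizes match to within about 6 mm):

| Thing | Centre (m) | Yaw (rad) |
|---|---|---|
| Slab | (0.575, 0.010) | 0.085 |
| Timer | (0.5885, -0.320) | -0.103 |
| Rail bar | (0.5825, 0.334) | -0.108 |
| Straightedge | (0.444, 0.355) | 0.134 |
| Bench blocks | (0.448, -0.263) and (0.452, -0.366) | about -1.31 and 1.24 (long axis) |

Next I'll move the bench blocks.

```bash
cat >> h.py <<'E'
S0=np.array([.575,.010]);SY=.085
def slab(x,y): c,s=np.cos(SY),np.sin(SY); return S0+np.array([c*x-s*y,s*x+c*y])
def toslab(p): c,s=np.cos(SY),np.sin(SY); d=np.asarray(p)[:2]-S0; return np.array([c*d[0]+s*d[1],-s*d[0]+c*d[1]])
def best(p,yaw):
    o=[]
    for k in(0,np.pi):
        q=kinematics.ik(list(p),list(down(yaw+k)))
        if q is not None:o.append((abs(q[5]),k,down(yaw+k)))
    return list(min(o,key=lambda t:t[:2])[2])
def go(xy,z,q): env.reach([float(xy[0]),float(xy[1]),float(z)],list(q))
def lin(xy,z,v=.15,guard=None): return env.movel([float(xy[0]),float(xy[1]),float(z)],velocity=v,guard=guard)
def st(): s=monitor.sense(); print("t%.1f"%s["clock"],s["position"].round(4),"gap%.3f"%s["finger_gap"],"gf%.1f"%s["gripper_force"],s["contact_force"].round(1)); return s
E
cat > pp.py <<'E'
from h import *
def pp(xy,longyaw,dst):
    cy=longyaw+np.pi/2
    q=best([*xy,.1],cy); go(xy,.14,q); lin(xy,.009,.12); env.close_gripper(effort=40); s=st()
    if not .3<s["finger_gap"]<.7: return False
    lin(xy,.13)
    d=slab(*dst); q2=best([*d,.1],SY+np.pi/2); go(d,.12,q2); lin(d,.06); g=lin(d,.0215,.05,guard=8); st(); print(g)
    env.release(); lin(d,.14); st(); return True
E
python3 - <<'E'
from pp import *
st()
f=eyes.grab_frame("top");B=blocks(f,(365,200,445,240),.024);print(B)
b=max(B,key=lambda b:b[0][1])
pp(b[0],b[2],(.010,-.054))
E
```

```text
t0.2 [ 0.2158 -0.4784  0.231 ] gap0.998 gf0.0 [-0.9  0.1 -0.2]
[(array([ 0.4478739 , -0.26273352]), (68, 47), np.float64(-1.3108739848663054)), (array([ 0.45250754, -0.36615359]), (70, 46), np.float64(1.2351643930407716))]
t3.2 [ 0.4481 -0.2629  0.0095] gap0.473 gf41.2 [-1.   1.8  4.3]
t7.1 [ 0.5905 -0.0433  0.0432] gap0.480 gf41.5 [1.  1.  3.2]
True
t8.4 [ 0.5891 -0.0428  0.139 ] gap1.000 gf0.0 [ 0.1 -0.6 -0.2]
```

```bash
python3 - <<'E'
from h import *
xy=[.452,-.366];go(xy,.16,best([*xy,.16],1.235+np.pi/2));st()
f=eyes.grab_frame("top");a=f["frame"][:,:,::-1]
for s in blocks(f,(268,135,334,230),.036,smin=60): print(s,toslab(s[0]))
g=eyes.grab_frame("side")["frame"][:,:,::-1]
o=np.vstack([cv2.resize(a[120:240,250:350],(400,480),interpolation=2)]);p=cv2.resize(g[140:230,260:400],(400,257),interpolation=2)
p=cv2.copyMakeBorder(p,0,480-257,0,0,cv2.BORDER_CONSTANT);cv2.imwrite("pics/p1.png",np.hstack([o,p]))
E
```

```text
t10.0 [ 0.4523 -0.3654  0.1597] gap1.004 gf0.0 [-0.7 -0.2  0.5]
(array([ 0.55936157, -0.02364435]), (141, 75), np.float64(-0.70431303084586)) [-0.0184383  -0.03219521]
```

View pics/p1.png

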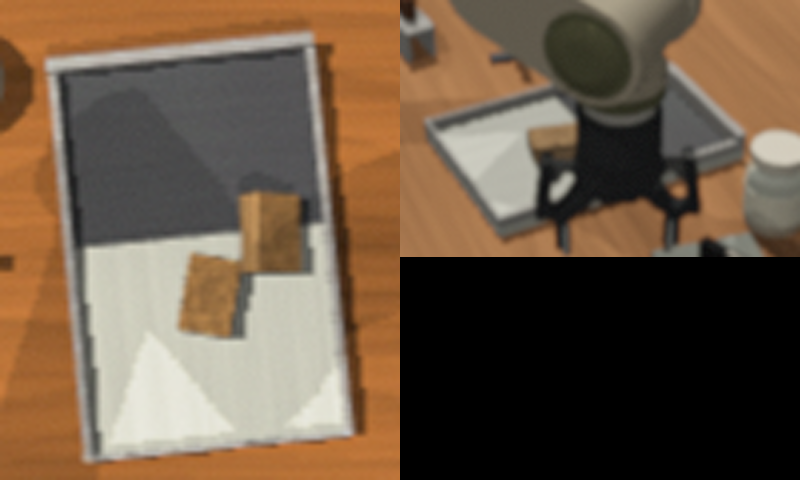

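The first block was set down with its near-left edge on the corner of the slab block (crop pixel (240,262)), so it leans. I'll regrip it and set it clear, then look before doing the next one.

```bash
python3 - <<'E'
from h import *
p=slab(.012,-.057);q=best([*p,.1],SY+np.pi/2);go(p,.12,q);lin(p,.0225,.08);env.close_gripper(effort=40);s=st()
lin(p,.07,.08);st();d=slab(.022,-.060);lin(d,.07,.08);print(lin(d,.0215,.04,guard=6));st()
env.release();lin(d,.12)
xy=[.452,-.366];go(xy,.16,best([*xy,.16],1.235+np.pi/2));st()
a=eyes.grab_frame("top")["frame"][:,:,::-1]
cv2.imwrite("pics/p2.png",cv2.resize(a[120:240,250:350],(500,600),interpolation=2))
E
```

```text
t13.4 [ 0.592  -0.0458  0.0232] gap0.530 gf40.0 [-1.7  0.7  5.6]
t14.2 [ 0.5916 -0.0457  0.0697] gap0.528 gf40.9 [ 0.5  0.7 -0.7]
True
t15.6 [ 0.6019 -0.0479  0.0232] gap0.530 gf41.4 [-0.6  1.   4.4]
t18.4 [ 0.4523 -0.3655  0.1596] gap1.001 gf0.0 [0.2 0.3 0.4]
```

View pics/p2.png

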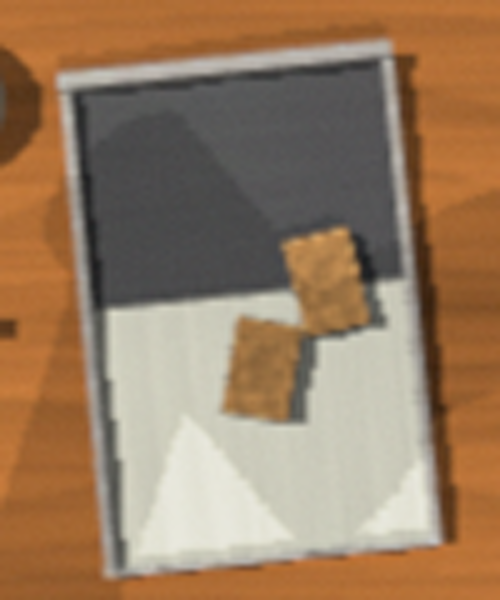

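The first block now lies flat at crop (326,281), just in front of and right of the slab block at (264,370). The left side is free for the next block.

```bash
python3 - <<'E'
from pp import *
f=eyes.grab_frame("side");g=eyes.grab_frame("top")
xy=np.array([.4525,-.3661]);pp(xy,1.235,(.010,.054))
p=[.40,.25];go(p,.22,best([*p,.22],.134));st()
f=eyes.grab_frame("top");a=f["frame"][:,:,::-1]
for s in blocks(f,(268,135,334,230),.036,smin=60): print(s,toslab(s[0]))
roi=(155,205,230,243);H=hsvup(f,roi);m=cv2.inRange(H,(0,0,150),(180,60,255));m=cv2.morphologyEx(m,cv2.MORPH_CLOSE,np.ones((40,40)))
for c in conts(m,roi):print("se",rect(cast(f,c,.046)))
cv2.imwrite("pics/p3.png",cv2.resize(a[110:250,150:440],(800,386),interpolation=2))
E
```

```text
t20.6 [ 0.4623 -0.3747  0.022 ] gap0.373 gf53.5 [12.8  1.3 66. ]
t24.7 [0.5806 0.0647 0.0218] gap0.000 gf0.0 [0.1 1.  0.6]
False
t26.5 [0.5799 0.0647 0.139 ] gap1.001 gf0.0 [0.2 0.4 0.4]
t27.6 [0.4004 0.2497 0.2195] gap1.002 gf0.0 [ 0.4 -0.7  0.4]
(array([ 0.56182202, -0.02061864]), (139, 72), np.float64(-0.5606876879934504)) [-0.01572985 -0.02938932]
se (array([0.44879135, 0.39794116]), (88, 27), np.float64(-1.3389998788099842))
se (array([0.45294241, 0.28896942]), (39, 35), np.float64(0.18415705674676142))
```

View pics/p3.png

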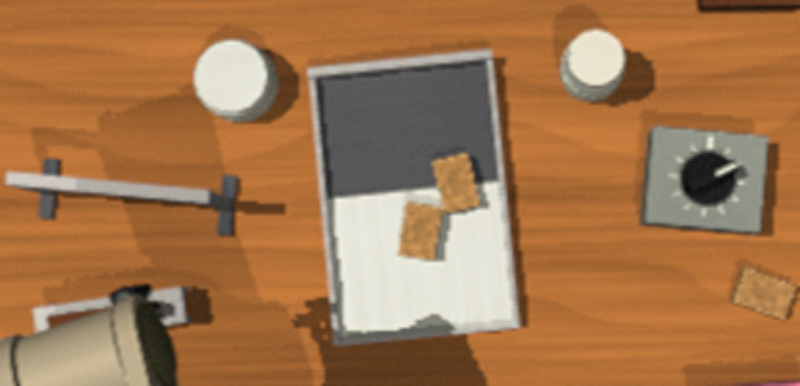

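The remaining bench block was knocked aside: it is now at crop (765,292), about px (427,216), so the grasp missed. I'll measure again and retry.

```bash
python3 - <<'E'
from pp import *
f=eyes.grab_frame("top");B=blocks(f,(385,198,450,240),.024);print(B)
b=[b for b in B if b[1][0]>55][0]
assert 55<b[1][0]<76 and 40<b[1][1]<52
pp(b[0],b[2],(.010,.054))
p=[.40,.15];go(p,.25,best([*p,.25],.134));st()
f=eyes.grab_frame("top");a=f["frame"][:,:,::-1]
for s in blocks(f,(268,135,334,230),.036,smin=60): print(s,toslab(s[0]))
cv2.imwrite("pics/p4.png",cv2.resize(a[110:250,150:440],(800,386),interpolation=2))
E
```

```text
[(array([ 0.4606156 , -0.38809198]), (70, 47), np.float64(1.2013377198229125))]
t31.7 [ 0.4608 -0.3883  0.0095] gap0.475 gf41.6 [-0.5  0.2  5.4]
t35.7 [0.5798 0.0647 0.0215] gap0.477 gf41.6 [-0.7  0.9  4.3]
True
t37.1 [0.5799 0.0647 0.1391] gap1.002 gf0.0 [ 0.8 -0.   0.6]
t38.4 [0.4002 0.1499 0.2496] gap1.002 gf0.0 [ 0.2 -0.   1.5]
(array([0.57594238, 0.06681147]), (65, 46), np.float64(0.06246571669170464)) [0.00576214 0.05652636]
(array([ 0.56197314, -0.02075471]), (139, 73), np.float64(-0.5535679931352329)) [-0.01559083 -0.02953772]
```

View pics/p4.png

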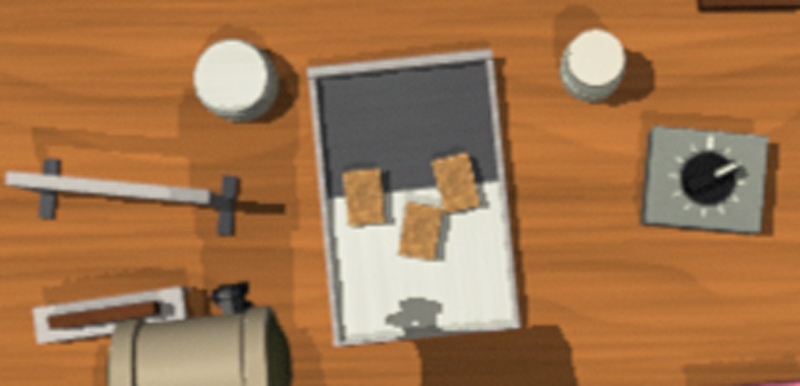

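All three blocks are flat on the slab at crop (364,197), (421,231) and (456,182). Next I'll pick up the straightedge.

```bash
python3 - <<'E'
from h import *
xy=np.array([.4443,.3553]);yaw=.134
k=0 if np.allclose(best([*xy,.1],yaw),down(yaw)) else np.pi
print("k",k,kinematics.ik([*xy,.1],list(down(yaw+k))),kinematics.ik([*slab(-.12,0),.1],list(down(SY+k))))
go(xy,.15,down(yaw+k));lin(xy,.050,.1);env.close_gripper(effort=100);st()
lin(xy,.15,.08);st()
p=slab(-.124,0);env.movel([*p,.15],velocity=.15,frame=list(down(SY+k)));st()
print(lin(p,.075,.08));print(lin(p,.055,.03,guard=6));st()
f=eyes.grab_frame("top");a=f["frame"][:,:,::-1];b=eyes.grab_frame("side")["frame"][:,:,::-1]
o=np.hstack([cv2.resize(a[110:250,200:350],(428,400),interpolation=2),cv2.resize(b[130:250,240:390],(372,298),interpolation=2)[:298].copy() if 0 else cv2.resize(b[110:270,240:388],(370,400),interpolation=2)])
cv2.imwrite("pics/p5.png",o)
E
```

```text
k 0 [ 4.68665671e-01  5.39046205e-01  1.52530042e+00 -4.44089210e-16
  1.07724603e+00  3.34665671e-01] [-2.58633480e-01  3.22496821e-01  1.86687337e+00 -4.44089210e-16
  9.52222462e-01 -3.43633480e-01]
t41.2 [0.4444 0.3553 0.0502] gap0.165 gf97.5 [0.9 0.2 2.9]
t42.6 [0.4441 0.3552 0.1494] gap0.171 gf97.4 [ 0.1  0.2 -3.5]
t45.1 [ 4.514e-01 -2.000e-04  1.500e-01] gap0.173 gf97.4 [-0.3  0.3 -4. ]
False
True
t46.7 [ 0.4517 -0.0005  0.0621] gap0.171 gf98.8 [0.2 0.2 6. ]
```

View pics/p5.png

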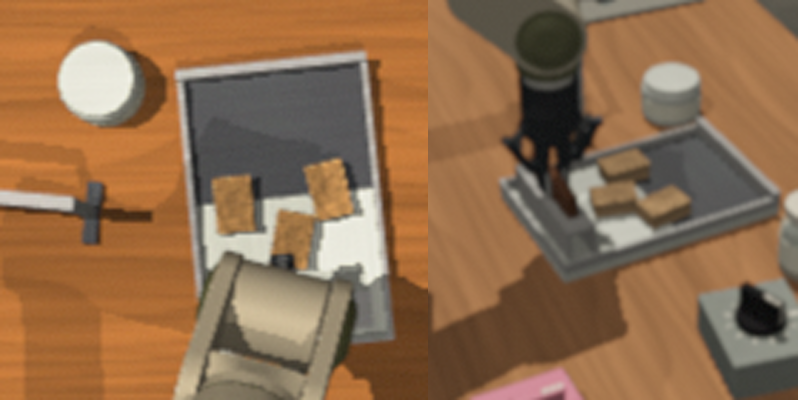

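The straightedge stands on the deck (TCP z 0.062 = 0.050 + 0.012), behind all three blocks. Next is the push.

```bash
python3 - <<'E'
from h import *
print(lin(slab(-.05,0),.0620,.05,guard=40));st()
print(lin(slab(.018,0),.0620,.04,guard=40));st()
lin(slab(.010,0),.0622,.03);lin(slab(.008,0),.16,.08)
p=slab(-.14,.10);lin(p,.25,.15);st()
f=eyes.grab_frame("top");a=f["frame"][:,:,::-1];b=eyes.grab_frame("side")["frame"][:,:,::-1]
for s in blocks(f,(268,130,334,190),.036,smin=60): print(s,toslab(s[0]))
cv2.imwrite("pics/p6.png",np.hstack([cv2.resize(a[110:250,200:350],(428,400),interpolation=2),cv2.resize(b[110:270,240:388],(370,400),interpolation=2)]))
E
```

```text
True
t47.4 [0.4636 0.0008 0.0621] gap0.167 gf100.6 [4.  0.5 2.2]
False
t50.8 [0.5907 0.0116 0.0623] gap0.172 gf102.0 [-12.8  -0.4  13.2]
t54.1 [0.4273 0.0975 0.2496] gap0.171 gf99.7 [ 1.3 -0.2 -3.6]
(array([0.63611047, 0.07403513]), (66, 46), np.float64(0.07643831592356332)) [0.06632628 0.0586158 ]
(array([0.64032056, 0.02488728]), (66, 45), np.float64(0.08068080644146525)) [0.06634862 0.00928797]
(array([ 0.64545721, -0.03605247]), (66, 45), np.float64(0.0688758247610386)) [ 0.06629309 -0.05186786]
```

View pics/p6.png

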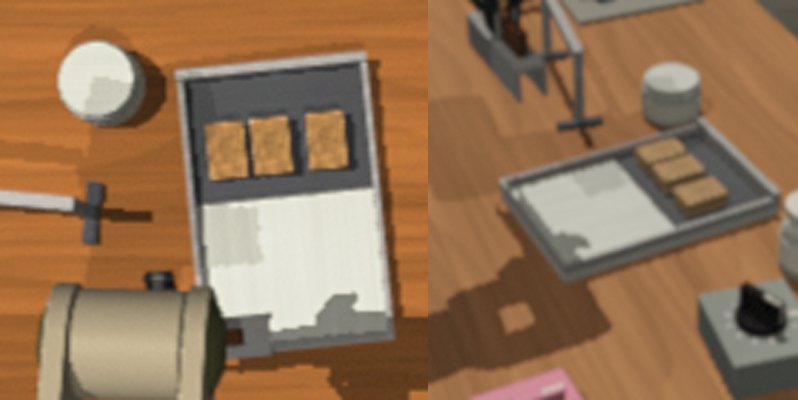

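All three blocks are inside the strip, squared up, with slab x from about 35 to 97 mm. Next I'll hang the straightedge on the rail.

```bash
python3 - <<'E'
from h import *
ry=1.4632-np.pi/2;p=np.array([.5825,.3341])
env.movel([*p,.25],velocity=.15,frame=list(down(ry)));st()
lin(p,.20,.08);print(lin(p,.160,.05,guard=6));st();print(lin(p,.135,.03,guard=5));st()
E
```

```text
t56.2 [0.5824 0.3339 0.2501] gap0.174 gf99.6 [ 0.3  0.2 -4.6]
False
t57.9 [0.5827 0.3342 0.1604] gap0.173 gf99.6 [-0.9 -0.6 -3.6]
True
t58.6 [0.5824 0.334  0.1401] gap0.172 gf100.7 [-0.3  0.1  5.2]
```

Contact came at z = 0.140, exactly the hanging height. Next I'll release, look, and read the dial.

```bash
python3 - <<'E'
from h import *
env.release();p=np.array([.5825,.3341]);lin(p,.26,.08)
c=np.array([.589,-.320]);cy=-.103-np.pi/3+np.pi/2
for k in(0,np.pi,-np.pi):
  for d in (0,-150): 
    print(k,d,[None if (q:=kinematics.ik([*c,.15],list(down(cy+k+np.radians(d))))) is None else np.round(q,2)])
p=[.40,-.10];go(p,.30,best([*p,.3],0));st()
f=eyes.grab_frame("top");a=f["frame"][:,:,::-1];b=eyes.grab_frame("side")["frame"][:,:,::-1]
for s in blocks(f,(268,130,334,190),.036,smin=60): print(s,toslab(s[0]))
roi=(377,145,437,200);m=cv2.inRange(hsvup(f,roi),(0,0,0),(180,255,70));m=cv2.morphologyEx(m,cv2.MORPH_OPEN,np.ones((9,9)))
for q in conts(m,roi,amin=1500):print("disc",cv2.minEnclosingCircle(cast(f,q,.062)[:,:2].astype(np.float32)))
cv2.imwrite("pics/p7.png",np.hstack([cv2.resize(a[120:240,145:265],(390,390),interpolation=2),cv2.resize(b[85:185,240:340],(390,390),interpolation=2)]))
E
```

```text
0 0 [array([-0.67,  0.7 ,  1.11, -0.  ,  1.33, -1.09])]
0 -150 [array([-0.67,  0.7 ,  1.11, -0.  ,  1.33,  1.53])]
3.141592653589793 0 [array([-0.67,  0.7 ,  1.11, -0.  ,  1.33,  2.05])]
3.141592653589793 -150 [array([-0.67,  0.7 ,  1.11, -0.  ,  1.33, -1.62])]
-3.141592653589793 0 [array([-0.67,  0.7 ,  1.11, -0.  ,  1.33,  2.05])]
-3.141592653589793 -150 [array([-0.67,  0.7 ,  1.11, -0.  ,  1.33, -1.62])]
t62.6 [ 0.4004 -0.0997  0.3   ] gap0.999 gf0.0 [-0.1  0.1 -0.5]
(array([0.63657892, 0.07441642]), (65, 45), np.float64(0.07125900855795564)) [0.0668254  0.05895595]
(array([0.64066498, 0.0247406 ]), (65, 44), np.float64(0.0822334959360087)) [0.06667935 0.00911258]
(array([ 0.64545117, -0.03577428]), (65, 45), np.float64(0.09298024975134633)) [ 0.06631069 -0.05159016]
disc ((0.5891494154930115, -0.32128435373306274), 0.030814172700047493)
```

View pics/p7.png

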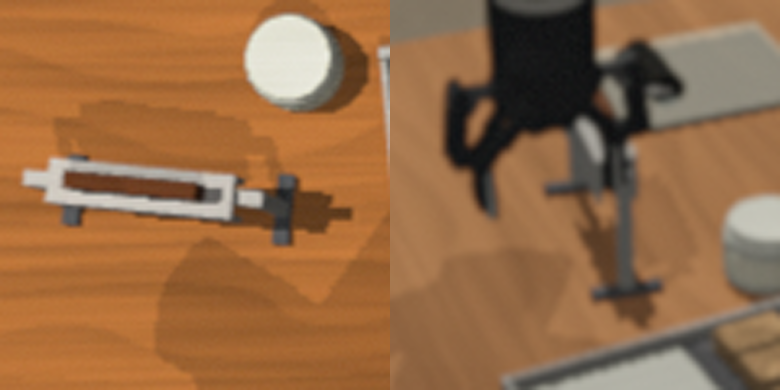

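The straightedge hangs centred on the bar at crop (145,190), and the blocks haven't moved. Next I'll turn the dial by five clicks (150° clockwise).

```bash
python3 - <<'E'
from h import *
c=np.array([.589,-.3205]);cy=-.103-np.pi/3+np.pi/2
go(c,.17,down(cy));lin(c,.070,.08);env.close_gripper(effort=60);s=st()
j=np.array(s["joints"],float);print(j.round(3))
for i in range(1,6):
    t=j.copy();t[5]+=i*np.pi/6;env.set_joints(list(t));
s=st();print(s["joints"][5],s["ft_torque"].round(2))
env.release();lin(c,.17,.1)
p=[.40,-.10];go(p,.30,best([*p,.3],0));st()
f=eyes.grab_frame("top");a=f["frame"][:,:,::-1]
for s in blocks(f,(268,130,334,190),.036,smin=60): print(toslab(s[0]),s[1:])
cv2.imwrite("pics/p8.png",np.hstack([cv2.resize(a[150:200,380:435],(440,400),interpolation=2),cv2.resize(a[115:215,250:340],(360,400),interpolation=2)]))
E
```

```text
t66.0 [ 0.5883 -0.3209  0.0703] gap0.152 gf59.1 [-6.4 -0.1  3.6]
[-6.730e-01  7.780e-01  1.186e+00 -1.000e-03  1.179e+00 -1.093e+00]
t68.8 [ 0.591  -0.3247  0.0704] gap0.150 gf58.6 [ 20.1 -18.5 -14.7]
1.5249524437037092 [-3.06 -3.01  0.04]
t72.5 [ 0.4002 -0.1002  0.2999] gap1.000 gf0.0 [-0.6 -0.7 -0.1]
[0.06682586 0.05898789] ((65, 45), np.float64(0.07125900855795564))
[0.06670577 0.00911495] ((65, 44), np.float64(0.0852173099437119))
[ 0.06627572 -0.05164254] ((65, 45), np.float64(0.09189626828627828))
```

View pics/p8.png

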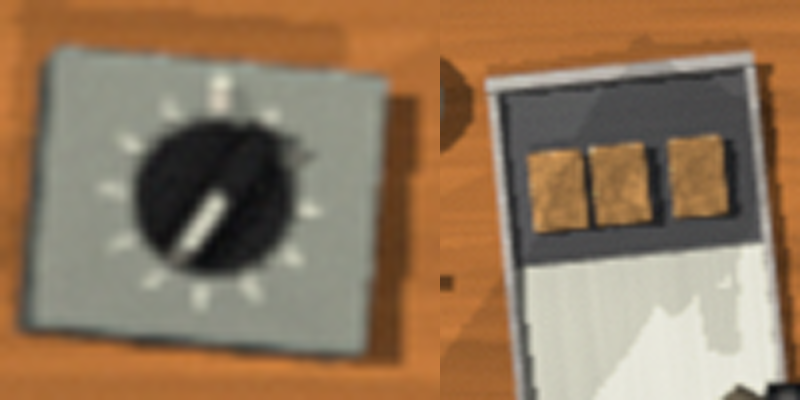

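The pointer runs to crop (180,262). After correcting for parallax of about 19 px to the right, it lands on the seventh tick at (153,278). The blocks are all still in the strip, so I'm handing in.

```bash
python3 -c "
from bench import job
print(job.hand_in())"
```

```text
the job is handed in; nothing more can be done
None
```

I handed the job in after about 73 s of robot time: all three blocks lie in the dark strip, the dial reads click seven, the straightedge hangs centred on the bar, and I left the tin and jar alone. One grasp missed when a bench block was knocked aside and pressed with about 66 N at the wrist (limit 120 N); I couldn't tell which part of the gripper touched.

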